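# Lock the drill-guide arm, then index the sculpture base three clicks and hold it

## Robot

A 7-joint arm with a two-finger parallel gripper is mounted at the origin on the work surface. World frame = base frame: x ahead of the robot, y to its left, z up, the work surface at z = 0. Lengths are in m, angles in rad, forces in N, time in s.
With the tool pointing down it reaches from about 0.4 to 0.85 m from the base axis. Payload 4.5 kg.
Tool frame: the origin (TCP) lies between the finger pads, 19 mm behind the fingertips; this is the grasp point; z points along the fingers, y is the line along which they close (so a half turn about z gives the same grasp; the last joint's range is limited). The gripper opens to 88 mm and grips with 3 to 60 N. Pads are 18 mm wide; open, the fingers measure 123 mm over their backs; the gripper's body (75 mm by 187 mm) begins 45 mm behind the grasp point.
Start: joints at [-1.077, 0.689, -0.195, 1.565, 0.157, 0.902, -0.215], TCP at [0.277, 0.56, 0.257] pointing down, gripper open.
Joint ranges: [-3.01, 3.01], [-0.46, 2.08], [-1.47, 1.51], [0.13, 2.56], [-1, 4.14], [0.04, 2.09], [-2.66, 2.66]. Speed limits (rad/s): [2.57, 2.57, 3.14, 3.14, 3.14, 3.14, 3.14].

## Interface

Orientations are given as a unit quaternion [x, y, z, w].
In Python, from plant import r gives the robot as it stands.
- The arm moves only by the shell command python3 steer.py [FORCE], which reads ROWS from standard input. ROWS is a JSON object with one list for each field, all of the same length, 1 to 10, a row being the entries at one place: finger_gap (the opening from 0.0 (shut) to 1.0 (fully open)), tx, ty, tz (the shift in units of 5 mm), wx, wy, wz (a rotation vector in units of 0.1 rad); each row is the pose to reach, as a shift and turn from the pose commanded when the command began, along the tool's axes at that moment; what a row does not reach only later rows make up. A row lasts 1/10 s, in which the tool goes at most 0.05 m and 0.15 rad, less where a joint would pass 70% of its speed; a pose out of reach is approached as far as the arm can. The fingers move at their own pace and stop on an object; FORCE is the grip in N (left out, the last holds). Time passes only in rows, so rows that do not move let the fingers close. It prints the time, the measured TCP pose, the force, the opening and the grip force at its end. Input that does not fit is refused with a message, and nothing moves.
- r.get_state(): the state, without advancing time (a new reading comes with each control period).
- r.snapshot(name): name is "side" or "top" or "wrist"; returns the picture (400x640x3 uint8, red, green, blue); there is no depth.
- r.camera_params(name): a dict with "fx", "fy", "cx", "cy" (pixels), "rvec" (rotation vector, rad) and "tvec" (3), from world to camera coordinates, as OpenCV has them. Camera axes: x right, y down, z forward; pixel columns grow to the right and rows downward; lengths in m; the calibration is good to about 2 mm. The wrist camera is an equidistant fisheye: a pixel r from the principal point sees the ray r / f radians off the axis. A picture is of the moment at which its call begins: read the wrist's pose just before it. camera_params takes no time and is no camera call; for the wrist camera it gives the pose at the moment of the call.
- r.finish_job(): hands the job in; it is judged then, once.
The state is a dict: "clock": time; "q": joint angles; "qd": joint speeds; "joint_torque": joint torques, N m; "tool_pos": TCP position; "eef_rot": TCP orientation; "contact_force": force on the tool from outside, world axes, zero at the start; "moment": the same for the moment, N m; "opening": opening from 0.0 (shut) to 1.0 (fully open); "finger_force": force on a finger pad.
Only numpy, scipy, OpenCV 4.12 (cv2) and the standard library are available. Lean on these libraries where they do the work, as an engineer would, in place of code of your own. Each camera call takes 0.05 s, during which the arm holds its last target. There are 200 camera calls.

## Task

Get the indexing jig ready for the next dowel hole in the round wooden sculpture base: first lock the drill-guide arm by turning the knurled collar on its pillar clockwise until the collar's lug lines up with the round-pip locked mark, and only then turn the black knob on the spindle clockwise by feel, counting three clicks, to the third stop from where it starts, without running on past it. Finish while still gripping the knob and holding it steady in that third stop, ready for the drill; leave the collar locked and the other things on the jig and bench where they are.

Things in the scene. Friction and masses are not known exactly. Their poses are not given: they have to be found in the camera images.
- jig: Indexing drill jig: a grey cast-iron foot 230 (x) by 380 (y) by 12 mm, fixed to the bench. Origin: centre of its underside, on the bench; z up. In its frame the spindle axis (with the knob) stands at x 0, y +80 mm, the guide-arm pillar (with the collar) at x 0, y -100 mm. A spring-plunger block (top z 68 mm) stands at the dividing plate's rim at x -103, y +80 mm.
- bush_top (a point): Middle of the top of the steel drill bush (20 mm across, 97 mm above the bench) at the end of the guide arm, 62 mm from the spindle axis. The arm (26 mm wide, top 94 mm above the bench) runs straight from here to the pillar, and is already in place: it does not move.
- disc_top (a point): Point on the spindle axis at the top of the wooden disc being drilled, 79 mm above the bench. The disc is 150 mm across and 18 mm thick, with two holes and four pencil crosses on a circle of 62 mm radius; it lies on a steel dividing plate 176 mm across with 18 rim notches. Plate, disc and knob turn together.
- collar (a joint): Turn of the lock collar about the vertical pillar axis, rad: 0 is fully unlocked, it grows clockwise as seen from above, the lug is exactly at the locked mark at 1.05, and the thread ends at 1.35, past the mark. Starts somewhere between 0 and 0.3. It stays where it is left; rubbing torque about 0.12 N m.
- collar_grip (a point): Point on the pillar axis at the TCP height to grip the collar. The collar: a round knurled steel ring 46 mm across, from 22 mm below this point to 8 mm above it; the pillar, 24 mm across, rises 21 mm above the point. The arm's boss, 80 mm across, has its top 23 mm below it. Axes turn with the collar: x points to the lug, z up. Grip across the ring at right angles to the lug (along y).
- lug_tip (a point): Outer end of the collar's only lug, a steel block 9 mm wide and 12 mm high, 34 mm from the collar's axis.
- locked_mark (a point): The locked mark: top of a round steel pip 5.6 mm across, on the arm's boss 36 mm from the pillar axis and about 10 mm lower than lug_tip; fixed to the jig. The collar is locked when the lug points at it. (The unlocked mark, 1.05 rad anticlockwise from it, is a short thin line.)
- spindle (a joint): Turn of the spindle (plate, disc, knob) about its vertical axis, rad, growing clockwise seen from above. Spring clicks every 20 degrees (0.349 rad): it starts within 0.07 of the stop at 0; first, second and third stops are at 0.349, 0.698, 1.047; more follow at 1.396 and on, with no solid end at the third. It takes about 0.23 N m to leave a stop; past halfway it snaps to the next.
- knob: The black knob fixed on top of the spindle: a round hub 38 mm across, 12 mm high, with an upright grip bar, 50 mm long (x), 16 mm wide (y), from 12 to 46 mm above the origin; the +x end has a rounded nose reaching 34 mm from the axis, up to 33 mm above the origin. Origin: on the spindle axis under the hub, 94 mm above the bench. z up; x, along the bar, turns with the knob.
- knob_grip (a point): Point on the knob's axis 34 mm above its origin, 128 mm above the bench: the height for the TCP when gripping the bar across its 16 mm width (along y) from above. Axes as knob. The bar's top is 12 mm higher.
- hex_key: Bystander: dark steel hex key, 75 by 32 by 8 mm, loose on the jig's foot. Origin under its long leg.
- centre_punch: Bystander: steel centre punch, 104 mm long, 11 mm thick, lying on the jig's foot. Origin under its middle.
- spare_bush: Bystander: spare steel drill bush, 22 mm across and 18 mm high, standing on the jig's foot. Origin under its middle.
- snips: Bystander: tin snips with yellow grips, about 210 mm long and 20 mm high. Origin under the pivot.
- cordless_drill: Bystander: cordless drill lying on its side, about 250 by 210 mm, 62 mm high. Origin under its motor body.
- finished_base: Bystander: finished wooden base with six holes, 150 mm across, 18 mm high. Origin under its centre.
- tape_roll: Bystander: roll of tape, 104 mm across, 36 mm high. Origin under its centre.
- dowels: Bystander: small carton of dowels, 110 by 170 by 45 mm. Origin under its centre.

How it is judged:
By the outcome, as a careful person would: the job done as asked, in the order asked, and still so for the second after the job is handed in, while the arm keeps its last pose, push and grip.
It also fails if it takes over 51 s, if anything falls off the work surface, if the arm or the gripper's body presses on something with over 40 N, if the wrist force passes 120 N, or if a joint passes its speed limit or range.

## Working session

There is one attempt and no reset: what is moved stays moved. The work goes in short steps, Python scripts to look and compute and a shell command to move; the robot and the scene stay as the last step left them, time stands still between calls to the robot, and variables do not carry over. Pictures are saved under pics/ and viewed, at most 10 in all, crops included, and the job is handed in when it is done.

```bash
ls; mkdir -p pics; python3 - <<'E'
from plant import r
import cv2,numpy as np
for n in("side","top"):
    im=r.snapshot(n); cv2.imwrite(f"pics/{n}0.png",im[:,:,::-1]); p=r.camera_params(n)
    R=cv2.Rodrigues(np.array(p["rvec"]))[0]; print(n,p,-R.T@np.array(p["tvec"]))
s=r.get_state(); print(s)
E
```

```text
pics
plant.py
steer.py
side {'fx': 400.55193180586633, 'fy': 400.55193180586633, 'cx': 318.9414378846083, 'cy': 206.39521354384325, 'rvec': array([ 2.28369771, -0.54475583,  0.21528726]), 'tvec': array([-0.43626928,  0.23292379,  1.09726091])} [ 0.11949779 -0.76215478  0.92379989]
top {'fx': 424.9843415432001, 'fy': 424.9843415432001, 'cx': 310.97589492052487, 'cy': 204.72649652990438, 'rvec': array([ 2.00805759, -2.19542414,  0.24165888]), 'tvec': array([0.03229077, 0.51065731, 1.50824183])} [0.16241407 0.00784431 1.5843507 ]
{'clock': 0.1, 'q': array([-1.07722593,  0.68988675, -0.19454705,  1.5662261 ,  0.15731638,
        0.9024864 , -0.21509164]), 'qd': array([ 0.00045411, -0.0016567 ,  0.00125219, -0.00246374,  0.00073909,
        0.00048897, -0.0004123 ]), 'joint_torque': array([-2.78853084e-03, -5.28498638e+01, -1.27124269e+00, -1.53839153e+01,
       -5.24722261e-02,  1.94676031e-03,  5.69247118e-05]), 'tool_pos': array([0.27713221, 0.55961198, 0.25670294]), 'eef_rot': array([ 2.27810202e-01,  9.73705223e-01, -7.95929699e-04, -1.28511519e-04]), 'contact_force': array([ 0.4927725 , -0.40736266, -0.4729726 ]), 'moment': array([0.00382046, 0.01369466, 0.04744329]), 'finger_force': 0.0, 'opening': 0.9989154214161475}
```

View pics/side0.png

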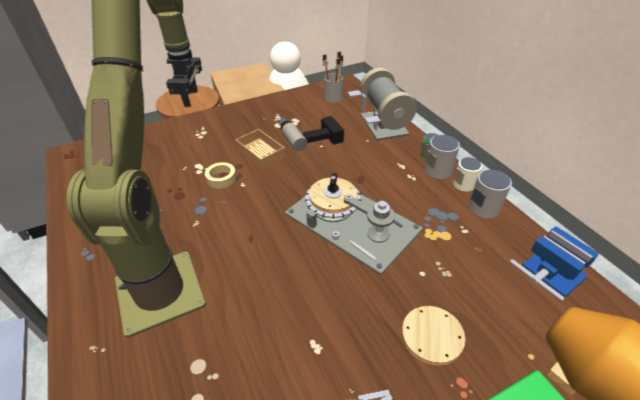

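View pics/top0.png

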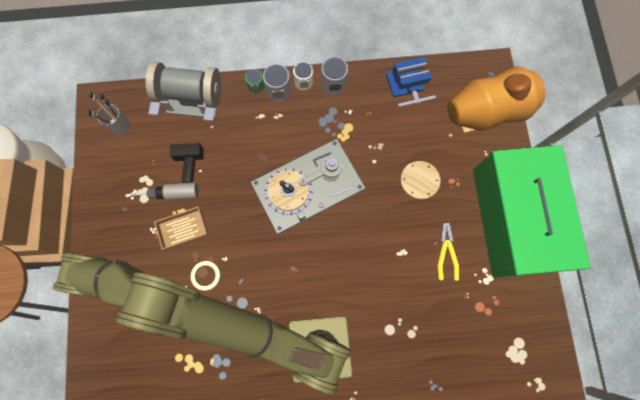

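The side view shows the knob at about (333,183) and the collar and pillar at (381,210). In the top view the knob is at (288,187) and the pillar at (332,163). I'll triangulate roughly, then bring the wrist camera over.

```bash
cat > h.py <<'E'
import numpy as np,cv2
from scipy.spatial.transform import Rotation as Ro
def cam(p):
    R=cv2.Rodrigues(np.array(p["rvec"]))[0]; return R,-R.T@np.array(p["tvec"])
def ray(p,uv,fish=False):
    x=(uv[0]-p["cx"])/p["fx"]; y=(uv[1]-p["cy"])/p["fy"]; R,c=cam(p)
    if fish:
        t=np.hypot(x,y); k=np.sin(t)/t if t>1e-9 else 1; d=np.array([x*k,y*k,np.cos(t)])
    else: d=np.array([x,y,1.])
    d=R.T@d; return c,d/np.linalg.norm(d)
def tri(rays):
    A=np.zeros((3,3));b=np.zeros(3)
    for c,d in rays:
        P=np.eye(3)-np.outer(d,d);A+=P;b+=P@c
    X=np.linalg.solve(A,b); return X,[round(1e3*np.linalg.norm(np.cross(X-c,d)),1) for c,d in rays]
def plane(cd,z):
    c,d=cd; return c+d*(z-c[2])/d[2]
def proj(p,X,fish=False):
    R,c=cam(p);v=R@(np.asarray(X)-c)
    if fish:
        t=np.arctan2(np.hypot(v[0],v[1]),v[2]);n=np.hypot(v[0],v[1])+1e-12;return np.array([p["cx"]+p["fx"]*t*v[0]/n,p["cy"]+p["fy"]*t*v[1]/n])
    return np.array([p["cx"]+p["fx"]*v[0]/v[2],p["cy"]+p["fy"]*v[1]/v[2]])
def tool(r,X):
    "world displacement to X in tool axes"
    s=r.get_state(); return Ro.from_quat(s["eef_rot"]).inv().apply(np.asarray(X)-s["tool_pos"])
E
python3 - <<'E'
from plant import r
from h import *
S,T=r.camera_params("side"),r.camera_params("top")
for n,a,b in(("knob",(333,176),(287,187)),("pillar",(382,204),(332,161))):
    X,e=tri([ray(S,a),ray(T,b)]); print(n,X,e,tool(r,X))
p=r.camera_params("wrist");s=r.get_state();R,c=cam(p);Q=Ro.from_quat(s["eef_rot"])
print(p["fx"],p["cx"],p["cy"],"cam in tool",Q.inv().apply(c-s["tool_pos"]),"cam axes in tool\n",Q.as_matrix().T@R.T, "\ntool axes\n",Q.as_matrix())
E
```

```text
knob [0.56629155 0.06521942 0.14445182] [np.float64(3.5), np.float64(3.5)] [-0.47846583 -0.31461332  0.11281111]
pillar [ 0.6435567  -0.10020375  0.13617604] [np.float64(3.2), np.float64(3.2)] [-0.62109867 -0.42857498  0.12128624]
309.70691628693146 317.63637392111576 198.30844670253944 cam in tool [ 0.07620903  0.00042865 -0.12736684] cam axes in tool
 [[-8.40115177e-04 -9.55649746e-01 -2.94504427e-01]
 [ 9.99999571e-01 -6.87710437e-04 -6.21058617e-04]
 [ 3.90980742e-04 -2.94504822e-01  9.55649913e-01]] 
tool axes
 [[-8.96204990e-01  4.43639763e-01 -6.12906487e-04]
 [ 4.43640173e-01  8.96203756e-01 -1.49144934e-03]
 [-1.12377137e-04 -1.60855428e-03 -9.99998700e-01]]
```

The manual's scale: shifts go in units of 5 mm and turns go in units of 0.1 rad. Converting my numbers, -0.02 m is -4, -0.4 m is -80.

```bash
echo '{"finger_gap":[1,1,1,1,1,1,1,1,1,1],"tx":[-8,-16,-24,-32,-40,-48,-56,-64,-72,-80],"ty":[-5.4,-10.8,-16.2,-21.6,-27,-32.6,-38,-43.4,-48.8,-54.2],"tz":[-0.6,-1.2,-2,-2.6,-3.2,-4,-4.6,-5.2,-6,-6.6],"wx":[0,0,0,0,0,0,0,0,0,0],"wy":[0,0,0,0,0,0,0,0,0,0],"wz":[0,0,0,0,0,0,0,0,0,0]}' | python3 steer.py 
echo '{"finger_gap":[1,1,1,1,1,1],"tx":[-8,-16,-24,-30,-30,-30],"ty":[-5.4,-10.8,-16,-20,-20,-20],"tz":[-0.6,-1.2,-2,-2,-2,-2],"wx":[0,0,0,0,0,0],"wy":[0,0,0,0,0,0],"wz":[0,0,0,0,0,0]}' | python3 steer.py 
python3 - <<'E'
from plant import r
from h import *
import pickle
p=r.camera_params("wrist"); im=r.snapshot("wrist"); cv2.imwrite("pics/w1.png",im[:,:,::-1]); pickle.dump(p,open("w1.pkl","wb"))
S,T=r.camera_params("side"),r.camera_params("top")
for n,X in(("knob",[.566,.065,.144]),("pillar",[.6435,-.1,.136])): print(n,proj(p,X,True))
E
```

```text
clock: 1.1
tool_pos: [0.5161, 0.1378, 0.2904]
eef_rot: [0.228, 0.974, -0.0, -0.0]
contact_force: [0.6, -0.1, 0.1]
opening: 1.0
finger_force: 0.0
clock: 1.7
tool_pos: [0.6053, -0.0169, 0.2997]
eef_rot: [0.229, 0.973, 0.0, -0.001]
contact_force: [0.2, 1.1, -0.8]
opening: 0.998
finger_force: 0.0
knob [378.47394869 112.06855865]
pillar [263.35995374 250.69538037]
```

View pics/w1.png

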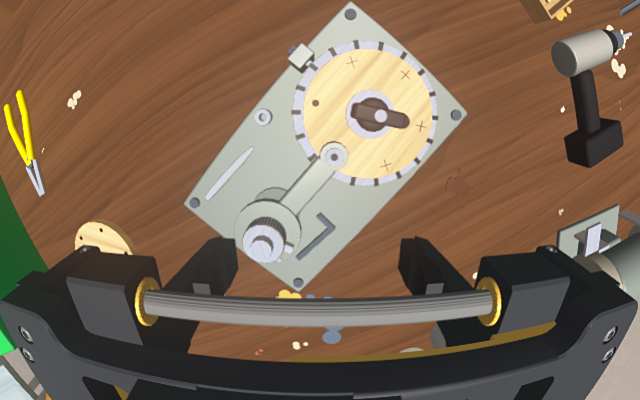

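The wrist view shows the knob at (372,115) with its nose end toward about (405,122). The pillar top is at (264,247), with the lug apparently at (290,247). The bush is at (334,156), and the hex key lies beside the boss. Next I'll take a second, closer view over the collar.

In the tool's units: -0.07 m is -14, -0.056 m is -11.2.

```bash
echo '{"finger_gap":[1,1,1,1,1],"tx":[-7,-14,-14,-14,-14],"ty":[-5.6,-11.2,-11.2,-11.2,-11.2],"tz":[2,4,6,6,6],"wx":[0,0,0,0,0],"wy":[0,0,0,0,0],"wz":[0,0,0,0,0]}' | python3 steer.py 
python3 - <<'E'
from plant import r
from h import *
import pickle
p=r.camera_params("wrist"); im=r.snapshot("wrist")[:,:,::-1]; cv2.imwrite("pics/w2.png",im); pickle.dump(p,open("w2.pkl","wb"))
a=cv2.imread("pics/w1.png")
u,v=np.round(proj(p,[.6435,-.1,.125],True)).astype(int); print(u,v)
u0,v0=u-65,v-65
c=cv2.resize(im[v0:v0+130,u0:u0+130],None,fx=4.5,fy=4.5,interpolation=3)
cv2.imwrite("pics/c2.png",c); print("crop org",u0,v0)
E
```

```text
clock: 2.25
tool_pos: [0.643, -0.0944, 0.2705]
eef_rot: [0.226, 0.974, 0.001, -0.001]
contact_force: [0.5, 1.8, -0.8]
opening: 1.002
finger_force: 0.0
312 193
crop org 247 128
```

View pics/c2.png

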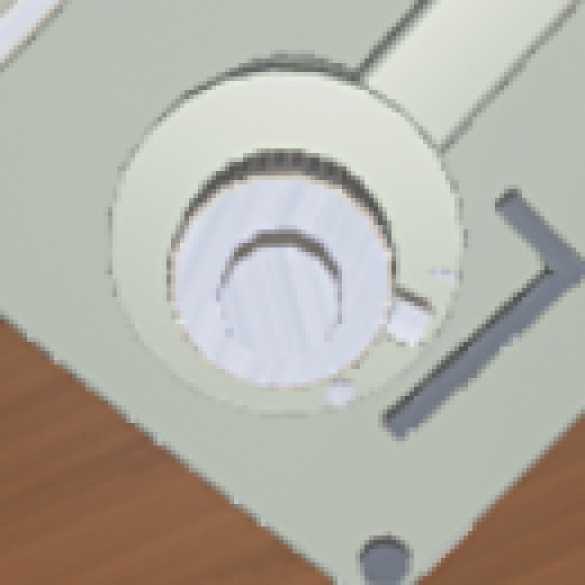

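View pics/w2.png

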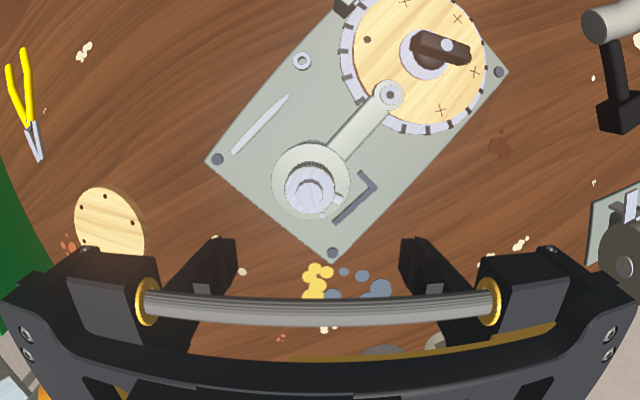

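The crop, which starts at (247,128) and is scaled 4.5×, puts the collar top centre at (282,281). The lug's end is at about (424,330), the round pip at (340,391) and the line mark at (444,274). Clockwise from the line come the lug and then the pip, as expected.

```bash
python3 - <<'E'
from plant import r
from h import *
import pickle
P=[pickle.load(open(f"w{i}.pkl","rb")) for i in(1,2)]
I=[cv2.imread(f"pics/w{i}.png").astype(int) for i in(1,2)]
C=[]
for k,(p,im) in enumerate(zip(P,I)):
    u,v=proj(p,[.6435,-.1,.125],True)
    m=((im[:,:,0]-im[:,:,1]>2)&(im[:,:,1]>170)).astype(np.uint8)
    w=np.zeros_like(m); cv2.circle(w,(int(u),int(v)),40,1,-1); m&=w
    cs=sorted(cv2.findContours(m,0,2)[0],key=cv2.contourArea)[::-1][:5]
    for c in cs: print(k,cv2.contourArea(c),cv2.minEnclosingCircle(c),cv2.boundingRect(c))
p=P[1]; o=np.array([247,128]); f=lambda x,y:o+(np.array([x,y])+.5)/4.5-.5
for n,a,z in(("collartop",(282,281),.123),("pillartop",(281,298),.136),("boss",(287,243),.092),("lug",(424,330),.117),("pip",(340,389),.105),("line",(444,274),.093)): print(n,f(*a),plane(ray(p,f(*a),True),z))
u,v=np.round(proj(P[0],[.6435,-.1,.125],True)).astype(int); u0,v0=u-50,v-50
k0,l0=330,80
A=cv2.resize(I[0][v0:v0+100,u0:u0+100].astype(np.uint8),None,fx=4,fy=4,interpolation=3);B=cv2.resize(I[0][60:160,320:420].astype(np.uint8),None,fx=4,fy=4,interpolation=3)
cv2.imwrite("pics/c1.png",np.hstack([A,B]));print(u0,v0)
E
```

```text
0 1074.5 ((262.5, 247.5), 22.102134704589844) (243, 226, 40, 37)
0 38.0 ((287.70001220703125, 248.3000030517578), 4.356691837310791) (284, 245, 9, 8)
0 2.0 ((297.0, 238.5), 2.061652660369873) (295, 238, 5, 2)
1 1715.0 ((313.5, 192.5), 28.504484176635742) (286, 168, 56, 46)
1 15.5 ((322.3999938964844, 215.0), 2.6001060009002686) (320, 213, 6, 5)
1 2.0 ((345.5, 188.5), 2.549609661102295) (343, 188, 6, 2)
collartop [309.27777778 190.05555556] [ 0.640041   -0.10099634  0.123     ]
pillartop [309.05555556 193.83333333] [ 0.63996107 -0.10081707  0.136     ]
boss [310.38888889 181.61111111] [ 0.63991188 -0.10052448  0.092     ]
lug [340.83333333 200.94444444] [ 0.66434872 -0.07971382  0.117     ]
pip [322.16666667 214.05555556] [ 0.67241563 -0.10322009  0.105     ]
line [345.27777778 188.5       ] [ 0.66190289 -0.07160418  0.093     ]
215 196
```

View pics/c1.png

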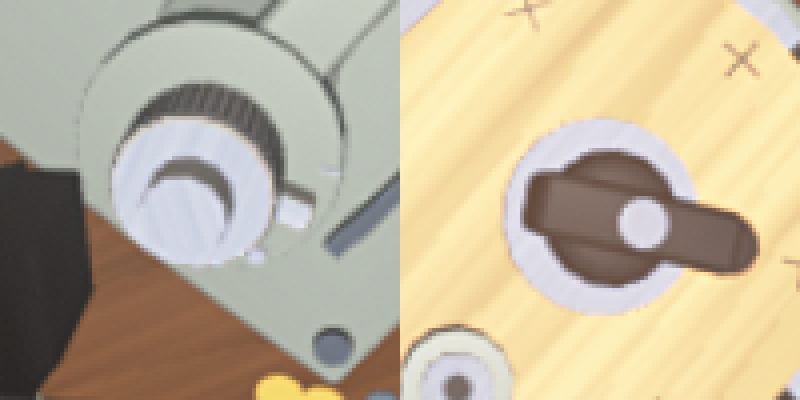

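The left panel shows the collar top at (192,191), pillar top at (189,221), lug end at (310,212), pip at (257,257) and line mark at (331,171). In the right panel the bar runs left to right, with a cap spot at (642,222) and the nose end at (757,245). I'll triangulate these from the two wrist views.

```bash
python3 - <<'E'
from plant import r
from h import *
import pickle
P=[pickle.load(open(f"w{i}.pkl","rb")) for i in(1,2)]
g=lambda x,y:np.array([215,196])+(np.array([x,y])+.5)/4-.5
f=lambda x,y:np.array([247,128])+(np.array([x,y])+.5)/4.5-.5
k=lambda x,y:np.array([320,60])+(np.array([x-400,y])+.5)/4-.5
D=dict(collartop=(g(192,191),f(282,281)),pillartop=(g(189,221),f(281,298)),lug=(g(311,213),f(425,332)),pip=(g(257,257),f(340,390)),line=(g(331,171),f(444,274)),knobcap=(k(642,222),np.array([447,44.5])),bush=(k(457,387),np.array([389.5,94.5])))
for n,(a,b) in D.items():
    X,e=tri([ray(P[0],a,True),ray(P[1],b,True)]); print(n,X.round(4),e)
c=np.array([.640,-.1007])
for n,zs in(("lug",(.111,.117,.121)),("pip",(.095,.099,.103)),("line",(.092,))):
    for i in(0,1):
        for z in zs:
            d=plane(ray(P[i],D[n][i],True),z)[:2]-c; print(n,i,z,np.hypot(*d).round(4),np.arctan2(d[1],d[0]).round(3))
# knob: nose and tail ends on w1
for n,a,z in(("nose",k(757,245),.127),("tailtop",k(532,202),.140),("tailbot",k(532,202),.125),("cap",k(642,222),.141)): print(n,plane(ray(P[0],a,True),z))
E
```

```text
collartop [ 0.6396 -0.1008  0.1245] [np.float64(0.1), np.float64(0.1)]
pillartop [ 0.6395 -0.0994  0.1423] [np.float64(1.2), np.float64(1.2)]
lug [ 0.6687 -0.0808  0.1034] [np.float64(0.5), np.float64(0.5)]
pip [ 0.6749 -0.1039  0.1   ] [np.float64(0.6), np.float64(0.6)]
line [ 0.6613 -0.0714  0.096 ] [np.float64(0.3), np.float64(0.3)]
knobcap [0.57   0.066  0.1406] [np.float64(0.5), np.float64(0.5)]
bush [0.594  0.0087 0.0939] [np.float64(0.1), np.float64(0.1)]
lug 0 0.111 0.0334 0.722
lug 0 0.117 0.0329 0.812
lug 0 0.121 0.0328 0.874
lug 1 0.111 0.0338 0.656
lug 1 0.117 0.0325 0.701
lug 1 0.121 0.0317 0.734
pip 0 0.095 0.0379 -0.128
pip 0 0.099 0.0361 -0.094
pip 0 0.103 0.0343 -0.055
pip 1 0.095 0.0362 -0.113
pip 1 0.099 0.0348 -0.101
pip 1 0.103 0.0334 -0.087
line 0 0.092 0.0365 0.887
line 1 0.092 0.0366 0.919
nose [0.58824036 0.09245918 0.127     ]
tailtop [0.55458884 0.0444708  0.14      ]
tailbot [0.55548857 0.04588915 0.125     ]
cap [0.56954137 0.06571341 0.141     ]
```

Results:
- **Collar:** axis at (0.640, -0.1007), collar top at z 0.1245, so the grip point is about z 0.117. The lug points at about 0.65 rad and the pip is at about -0.11, with the line at about 0.91. The collar therefore needs roughly 0.76 rad clockwise.
- **Knob:** cap at (0.570, 0.066), 0.181 m from the pillar against 0.180 expected. Bar top is at 0.1406, matching the text.

I'll rotate so the fingers close at right angles to the lug, and descend partway.

In the tool's units: 0.07 m is 14, 0.06 m is 12, -0.15 rad is -1.5.

```bash
echo '{"finger_gap":[1,1,1,1,1,1,1,1,1,1],"tx":[0,0,0,0,0,0,0,0,0,0],"ty":[-0.6,-1.4,-1.4,-1.4,-1.4,-1.4,-1.4,-1.4,-1.4,-1.4],"tz":[2,4,6,10,12,14,14,14,14,14],"wx":[0,0,0,0,0,0,0,0,0,0],"wy":[0,0,0,0,0,0,0,0,0,0],"wz":[-1.5,-3,-4.5,-6,-7.5,-9,-10.5,-11.1,-11.1,-11.1]}' | python3 steer.py 
cat >> h.py <<'E'
def st(r):
    s=r.get_state();M=Ro.from_quat(s["eef_rot"]).as_matrix()
    print("t",round(s["clock"],2),"pos",s["tool_pos"].round(4),"yaz",np.arctan2(M[1,1],M[0,1]).round(3),"zax",M[:,2].round(3),"q7",s["q"][6].round(2),"F",s["contact_force"].round(1),"Mz",s["moment"].round(2),"op",round(s["opening"],3),"ff",round(s["finger_force"],1))
    return s
E
python3 - <<'E'
from plant import r
from h import *
st(r); print(tool(r,[.6398,-.1007,.119]))
p=r.camera_params("wrist"); im=r.snapshot("wrist")[:,:,::-1]; cv2.imwrite("pics/w3.png",im)
import pickle; pickle.dump(p,open("w3.pkl","wb"))
u,v=np.round(proj(p,[.6398,-.1007,.115],True)).astype(int);print(u,v)
u0,v0=u-75,v-60
cv2.imwrite("pics/c3.png",cv2.resize(im[v0:v0+120,u0:u0+150],None,fx=5,fy=5,interpolation=3));print(u0,v0)
E
```

```text
clock: 3.3
tool_pos: [0.6406, -0.1026, 0.2012]
eef_rot: [-0.319, 0.948, 0.0, 0.001]
contact_force: [0.8, 0.7, 0.3]
opening: 0.997
finger_force: 0.0
t 3.3 pos [ 0.6406 -0.1026  0.2012] yaz 2.221 zax [ 0.001  0.    -1.   ] q7 1.9 F [0.8 0.7 0.3] Mz [ 0.01  0.04 -0.01] op 0.997 ff 0.0
[-0.00042807  0.00205529  0.08222477]
320 212
245 152
```

View pics/c3.png

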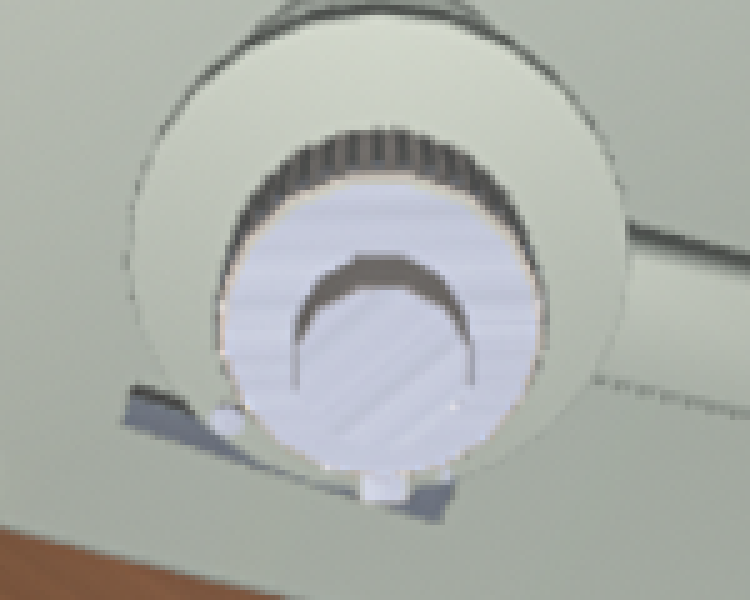

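The crop (origin (245,152), scaled 5×) shows the collar centre at (382,327). The lug's end at (384,500) is straight below it, so the grip direction matches the lug. The pip is at (229,420) and the line mark at (445,473). Now I'll descend and grip.

```bash
python3 - <<'E'
from h import *
import pickle
p=pickle.load(open("w3.pkl","rb"));f=lambda x,y:np.array([245,152])+(np.array([x,y])+.5)/5-.5
c=plane(ray(p,f(382,327),True),.1245);print(c)
for n,a,z in(("lug",(383,502),.107),("lug",(383,502),.113),("pip",(229,420),.0985),("line",(445,473),.093)):
    d=(plane(ray(p,f(*a),True),z)-c)[:2];print(n,z,np.hypot(*d).round(4),np.arctan2(d[1],d[0]).round(3))
E
echo '{"finger_gap":[1,1,1,1,0.45,0.45,0.45,0.45],"tx":[0,0,0,0,0,0,0,0],"ty":[0.4,0.4,0.4,0.4,0.4,0.4,0.4,0.4],"tz":[8,14,16.4,16.4,16.4,16.4,16.4,16.4],"wx":[0,0,0,0,0,0,0,0],"wy":[0,0,0,0,0,0,0,0],"wz":[0,0,0,0,0,0,0,0]}' | python3 steer.py 30
echo '{"finger_gap":[0.45,0.45,0.45],"tx":[0,0,0],"ty":[0,0,0],"tz":[0,0,0],"wx":[0,0,0],"wy":[0,0,0],"wz":[0,0,0]}' | python3 steer.py 30
python3 -c "
from plant import r
from h import *
st(r)"
```

```text
[ 0.63976352 -0.1002099   0.1245    ]
lug 0.107 0.0366 0.663
lug 0.113 0.0335 0.662
pip 0.0985 0.0358 -0.106
line 0.093 0.0399 0.932
clock: 4.15
tool_pos: [0.6397, -0.1024, 0.1194]
eef_rot: [-0.319, 0.948, -0.0, 0.001]
contact_force: [0.2, -0.3, 0.5]
opening: 0.664
finger_force: 0.0
clock: 4.45
tool_pos: [0.6387, -0.1015, 0.1187]
eef_rot: [-0.32, 0.948, 0.001, -0.0]
contact_force: [-2.9, 2.8, 4.7]
opening: 0.515
finger_force: 30.0
t 4.45 pos [ 0.6387 -0.1015  0.1187] yaz 2.221 zax [-0.001  0.001 -1.   ] q7 1.84 F [-2.9  2.8  4.7] Mz [ 0.57  0.66 -0.11] op 0.515 ff 30.0
```

In the tool's units: -0.001 m is -0.2, 0.77 rad is 7.7.

```bash
echo '{"finger_gap":[0.45,0.45,0.45,0.45,0.45,0.45,0.45,0.45,0.45,0.45],"tx":[-0.2,-0.2,-0.2,-0.2,-0.2,-0.2,-0.2,-0.2,-0.2,-0.2],"ty":[0,0,0,0,0,0,0,0,0,0],"tz":[0,0,0,0,0,0,0,0,0,0],"wx":[0,0,0,0,0,0,0,0,0,0],"wy":[0,0,0,0,0,0,0,0,0,0],"wz":[1,2,3,4,5,6,7,7.7,7.7,7.7]}' | python3 steer.py 30
python3 - <<'E'
from plant import r
from h import *
st(r)
p=r.camera_params("wrist"); im=r.snapshot("wrist")[:,:,::-1]; cv2.imwrite("pics/w4.png",im)
import pickle; pickle.dump(p,open("w4.pkl","wb"))
u,v=np.round(proj(p,[.6398,-.1005,.115],True)).astype(int);print(u,v)
u0,v0=u-75,v-60
cv2.imwrite("pics/c4.png",cv2.resize(im[v0:v0+120,u0:u0+150],None,fx=5,fy=5,interpolation=3));print(u0,v0)
E
```

```text
clock: 5.45
tool_pos: [0.6386, -0.1008, 0.1187]
eef_rot: [0.06, 0.998, 0.0, -0.001]
contact_force: [-5.3, 2.2, 6.1]
opening: 0.512
finger_force: 30.0
t 5.45 pos [ 0.6386 -0.1008  0.1187] yaz 1.451 zax [-0.003  0.001 -1.   ] q7 1.25 F [-5.3  2.2  6.1] Mz [ 0.61  1.   -0.13] op 0.512 ff 30.0
318 271
243 211
```

View pics/c4.png

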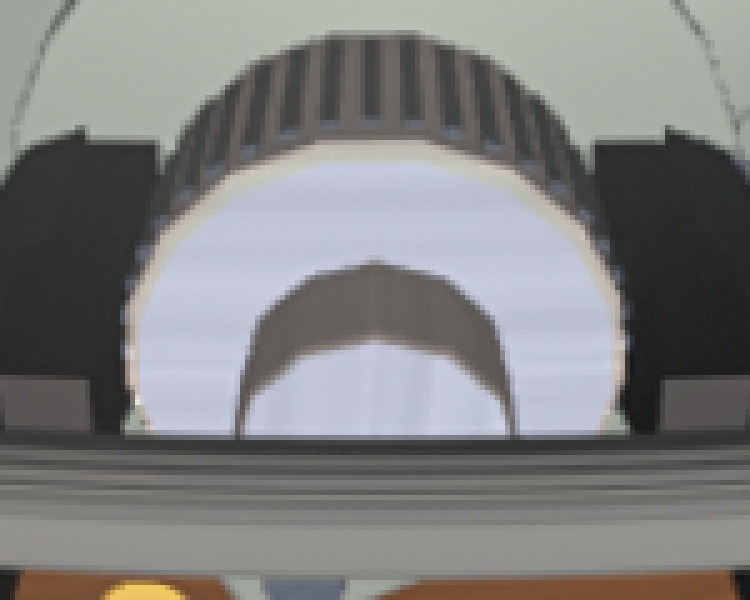

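The collar is centred in the fingers (crop centre about (377,330)), but the lug is hidden behind the gripper. I'll release, lift and check the lug against the pip.

In the tool's units: -0.1 m is -20, -0.06 m is -12.

```bash
echo '{"finger_gap":[1,1,1,1,1,1,1,1,1],"tx":[0,0,0,0,0,0,0,0,0],"ty":[0,0,0,0,0,0,0,0,0],"tz":[0,0,0,0,-4,-12,-20,-20,-20],"wx":[0,0,0,0,0,0,0,0,0],"wy":[0,0,0,0,0,0,0,0,0],"wz":[0,0,0,0,0,0,0,0,0]}' | python3 steer.py
python3 - <<'E'
from plant import r
from h import *
st(r)
p=r.camera_params("wrist"); im=r.snapshot("wrist")[:,:,::-1]; cv2.imwrite("pics/w5.png",im)
import pickle; pickle.dump(p,open("w5.pkl","wb"))
u,v=np.round(proj(p,[.6398,-.1005,.115],True)).astype(int);print(u,v)
u0,v0=u-75,v-60
a=cv2.resize(im[v0:v0+120,u0:u0+150],None,fx=5,fy=5,interpolation=3)
cv2.imwrite("pics/c5.png",a);print(u0,v0)
E
```

```text
clock: 6.4
tool_pos: [0.6404, -0.102, 0.2192]
eef_rot: [0.06, 0.998, -0.0, 0.001]
contact_force: [-0.2, 0.3, -0.3]
opening: 1.0
finger_force: 0.0
t 6.4 pos [ 0.6404 -0.102   0.2192] yaz 1.451 zax [ 0.002 -0.    -1.   ] q7 1.3 F [-0.2  0.3 -0.3] Mz [0.03 0.03 0.02] op 1.0 ff 0.0
319 203
244 143
```

View pics/c5.png

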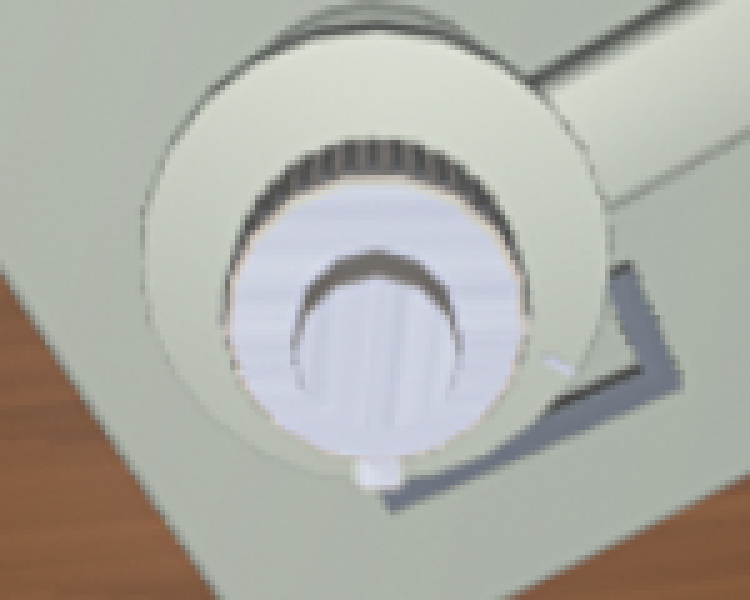

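The lug at (379,473) sits straight along the tool axis, so it turned with the gripper without slipping. The pip is hidden beneath it. I'll go over the knob using the half-turn-equivalent grasp, which puts the camera where both the pip and the knob are visible.

In the tool's units: 0.158 m is 31.6, 0.141 m is 28.2, 1.4 rad is 14.

```bash
echo '{"finger_gap":[1,1,1,1,1,1,1,1,1,1],"tx":[2,4,6,8,10,12,14,16,18,18],"ty":[3.6,7.2,10.6,14,17.6,21.2,24.6,28.2,31.6,31.6],"tz":[0,0,0,0,0,0,0,0,0,0],"wx":[0,0,0,0,0,0,0,0,0,0],"wy":[0,0,0,0,0,0,0,0,0,0],"wz":[1.4,2.8,4.2,5.6,7,8.4,9.8,11.2,12.6,14]}' | python3 steer.py
echo '{"finger_gap":[1,1,1,1,1,1,1],"tx":[0,0,0,0,0,0,0],"ty":[0,0,0,0,0,0,0],"tz":[0,0,0,0,0,0,0],"wx":[0,0,0,0,0,0,0],"wy":[0,0,0,0,0,0,0],"wz":[1.4,2.8,4.2,5.6,6.6,6.6,6.6]}' | python3 steer.py
python3 - <<'E'
from plant import r
from h import *
st(r)
p=r.camera_params("wrist"); im=r.snapshot("wrist")[:,:,::-1]; cv2.imwrite("pics/w6.png",im)
import pickle; pickle.dump(p,open("w6.pkl","wb"))
out=[]
for X in([.57,.066,.14],[.655,-.101,.11]):
    u,v=np.round(proj(p,X,True)).astype(int);u0,v0=int(np.clip(u-55,0,530)),int(np.clip(v-60,0,280));print(u,v,"org",u0,v0)
    out.append(cv2.resize(im[v0:v0+120,u0:u0+110],(398,434),interpolation=3))
cv2.imwrite("pics/c6.png",np.hstack(out))
E
```

```text
clock: 7.45
tool_pos: [0.5671, 0.0694, 0.2165]
eef_rot: [0.689, 0.725, -0.001, -0.002]
contact_force: [0.0, -0.3, 0.4]
opening: 0.997
finger_force: 0.0
clock: 8.15
tool_pos: [0.5688, 0.0658, 0.2173]
eef_rot: [0.886, 0.464, -0.001, -0.0]
contact_force: [-0.2, -0.6, 0.3]
opening: 1.001
finger_force: 0.0
t 8.15 pos [0.5688 0.0658 0.2173] yaz -0.606 zax [-0.002 -0.001 -1.   ] q7 -0.51 F [-0.2 -0.6  0.3] Mz [-0.04  0.14 -0.02] op 1.001 ff 0.0
319 215 org 264 155
483 286 org 428 226
```

View pics/c6.png

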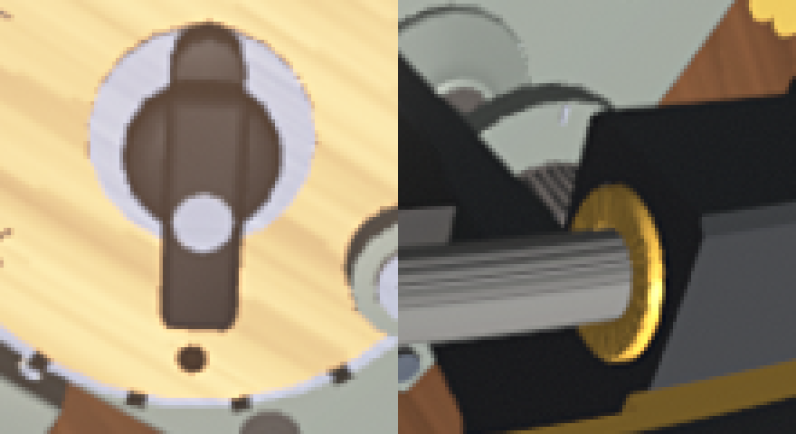

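The left panel shows the knob bar nearly aligned with the tool x axis: nose at the top (209,25), tail end mid at (200,328) and cap at (203,222). In the right panel the collar's lug is hidden by a finger. I'll work out the collar angle numerically from the earlier crop and refine the knob grasp.

```bash
python3 - <<'E'
from plant import r
from h import *
import pickle
p=pickle.load(open("w5.pkl","rb"));f=lambda x,y:np.array([244,143])+(np.array([x,y])+.5)/5-.5
c=plane(ray(p,f(377,318),True),.1245);print(c)
for n,a,z in(("lug",(379,488),.107),("lug",(379,488),.113),("line",(559,364),.093)):
    d=(plane(ray(p,f(*a),True),z)-c)[:2];print(n,z,np.hypot(*d).round(4),np.arctan2(d[1],d[0]).round(3))
p=pickle.load(open("w6.pkl","rb"));k=lambda x,y:np.array([264,155])+(np.array([x,y])+.5)/3.618-.5
A,B,C,N=[plane(ray(p,k(*a),True),z) for a,z in(((207,90),.14),((200,328),.14),((203,222),.1405),((209,25),.127))]
print(A,B,C,N);
for d in(A-B,N-C,C-B): print(np.arctan2(d[1],d[0]),np.linalg.norm(d[:2]))
X=.5*(C+C);X[2]=.128
print(tool(r,[*C[:2],.128]))
w=pickle.load(open("w1.pkl","rb"));print("cap 2 view",tri([ray(p,k(203,222),True),ray(w,(380.1,115.1),True)]))
E
```

```text
[ 0.63931184 -0.10052971  0.1245    ]
lug 0.107 0.0365 -0.108
lug 0.113 0.0337 -0.108
line 0.093 0.0374 0.91
[0.58562996 0.08657801 0.14      ] [0.55641914 0.04672673 0.14      ] [0.57007504 0.06542016 0.1405    ] [0.59173014 0.09452423 0.127     ]
0.9382669589833963 0.04941048661528764
0.9311093514363928 0.0362765744776854
0.9398802913158454 0.023150113140395584
[0.00048909 0.00122466 0.08955184]
cap 2 view (array([0.56982249, 0.06560572, 0.14053612]), [np.float64(0.3), np.float64(0.3)])
```

The lug is at -0.108 rad and the pip was measured at -0.106, so the collar is locked. The knob bar points at 0.938 rad with its axis at (0.570, 0.0655), so I'll descend and grip it.

```bash
echo '{"finger_gap":[1,1,1,1,0.1,0.1,0.1,0.1,0.1,0.1],"tx":[0.1,0.1,0.1,0.1,0.1,0.1,0.1,0.1,0.1,0.1],"ty":[0.2,0.2,0.2,0.2,0.2,0.2,0.2,0.2,0.2,0.2],"tz":[8,15,17.8,17.8,17.8,17.8,17.8,17.8,17.8,17.8],"wx":[0,0,0,0,0,0,0,0,0,0],"wy":[0,0,0,0,0,0,0,0,0,0],"wz":[0.27,0.27,0.27,0.27,0.27,0.27,0.27,0.27,0.27,0.27]}' | python3 steer.py 45
echo '{"finger_gap":[0.1,0.1,0.1,0.1],"tx":[0,0,0,0],"ty":[0,0,0,0],"tz":[0,0,0,0],"wx":[0,0,0,0],"wy":[0,0,0,0],"wz":[0,0,0,0]}' | python3 steer.py 45
python3 -c "
from plant import r
from h import *
st(r)"
```

```text
clock: 9.2
tool_pos: [0.5707, 0.0658, 0.1297]
eef_rot: [0.893, 0.451, 0.0, 0.0]
contact_force: [-0.5, 0.1, -0.1]
opening: 0.479
finger_force: 0.0
clock: 9.6
tool_pos: [0.5705, 0.0658, 0.1294]
eef_rot: [0.893, 0.451, -0.0, -0.0]
contact_force: [0.2, 0.9, 0.2]
opening: 0.176
finger_force: 45.0
t 9.6 pos [0.5705 0.0658 0.1294] yaz -0.636 zax [-0.  0. -1.] q7 -0.48 F [0.2 0.9 0.2] Mz [-0.06  0.15 -0.02] op 0.176 ff 45.0
```

```bash
S(){ python3 -c "
from plant import r
from h import *
st(r)"; }
echo '{"finger_gap":[0.1,0.1,0.1],"tx":[0,0,0],"ty":[0,0,0],"tz":[0,0,0],"wx":[0,0,0],"wy":[0,0,0],"wz":[0.4,0.8,0.8]}' | python3 steer.py >/dev/null;S
echo '{"finger_gap":[0.1,0.1,0.1],"tx":[0,0,0],"ty":[0,0,0],"tz":[0,0,0],"wx":[0,0,0],"wy":[0,0,0],"wz":[0.4,0.8,0.8]}' | python3 steer.py >/dev/null;S
echo '{"finger_gap":[0.1,0.1,0.1],"tx":[0,0,0],"ty":[0,0,0],"tz":[0,0,0],"wx":[0,0,0],"wy":[0,0,0],"wz":[0.3,0.6,0.6]}' | python3 steer.py >/dev/null;S
echo '{"finger_gap":[0.1,0.1,0.1],"tx":[0,0,0],"ty":[0,0,0],"tz":[0,0,0],"wx":[0,0,0],"wy":[0,0,0],"wz":[0.3,0.6,0.6]}' | python3 steer.py >/dev/null;S
echo '{"finger_gap":[0.1,0.1,0.1],"tx":[0,0,0],"ty":[0,0,0],"tz":[0,0,0],"wx":[0,0,0],"wy":[0,0,0],"wz":[0.3,0.6,0.6]}' | python3 steer.py >/dev/null;S
```

```text
t 9.9 pos [0.5705 0.0658 0.1294] yaz -0.717 zax [-0. -0. -1.] q7 -0.54 F [ 0.  -0.7  0.1] Mz [-0.06  0.17  0.2 ] op 0.177 ff 45.0
t 10.2 pos [0.5706 0.0657 0.1294] yaz -0.798 zax [-0. -0. -1.] q7 -0.59 F [-0.2 -0.2 -0. ] Mz [-0.1  0.1  0.1] op 0.177 ff 45.0
t 10.5 pos [0.5706 0.0657 0.1294] yaz -0.858 zax [ 0. -0. -1.] q7 -0.63 F [ 0.2  0.4 -1.2] Mz [-0.1   0.08 -0.13] op 0.173 ff 45.0
t 10.8 pos [0.5706 0.0656 0.1294] yaz -0.918 zax [ 0. -0. -1.] q7 -0.67 F [ 0.5 -1.4 -1.5] Mz [-0.14  0.01 -0.16] op 0.175 ff 45.0
t 11.1 pos [0.5707 0.0656 0.1294] yaz -0.977 zax [ 0. -0. -1.] q7 -0.71 F [ 1.6 -0.7 -2.3] Mz [-0.24 -0.08 -0.08] op 0.179 ff 45.0
```

```bash
S(){ python3 -c "
from plant import r
from h import *
st(r)"; }
echo '{"finger_gap":[0.1,0.1],"tx":[0,0],"ty":[0,0],"tz":[0,0],"wx":[0,0],"wy":[0,0],"wz":[0.2,0.2]}' | python3 steer.py >/dev/null;S
echo '{"finger_gap":[0.1,0.1,0.1],"tx":[0,0,0],"ty":[0,0,0],"tz":[0,0,0],"wx":[0,0,0],"wy":[0,0,0],"wz":[0.4,0.8,0.8]}' | python3 steer.py >/dev/null;S
echo '{"finger_gap":[0.1,0.1,0.1],"tx":[0,0,0],"ty":[0,0,0],"tz":[0,0,0],"wx":[0,0,0],"wy":[0,0,0],"wz":[0.4,0.8,0.8]}' | python3 steer.py >/dev/null;S
echo '{"finger_gap":[0.1,0.1,0.1],"tx":[0,0,0],"ty":[0,0,0],"tz":[0,0,0],"wx":[0,0,0],"wy":[0,0,0],"wz":[0.3,0.6,0.6]}' | python3 steer.py >/dev/null;S
echo '{"finger_gap":[0.1,0.1,0.1],"tx":[0,0,0],"ty":[0,0,0],"tz":[0,0,0],"wx":[0,0,0],"wy":[0,0,0],"wz":[0.3,0.6,0.6]}' | python3 steer.py >/dev/null;S
echo '{"finger_gap":[0.1,0.1,0.1],"tx":[0,0,0],"ty":[0,0,0],"tz":[0,0,0],"wx":[0,0,0],"wy":[0,0,0],"wz":[0.3,0.6,0.6]}' | python3 steer.py >/dev/null;S
```

```text
t 11.3 pos [0.5707 0.0656 0.1294] yaz -0.997 zax [ 0. -0. -1.] q7 -0.72 F [ 0.3 -1.7 -3.9] Mz [-0.35 -0.07  0.01] op 0.174 ff 45.0
t 11.6 pos [0.5707 0.0655 0.1294] yaz -1.077 zax [ 0.    -0.001 -1.   ] q7 -0.77 F [ 1.4 -1.8 -3.1] Mz [-0.37 -0.11  0.23] op 0.176 ff 45.0
t 11.9 pos [0.5707 0.0655 0.1294] yaz -1.158 zax [ 0. -0. -1.] q7 -0.83 F [ 1.7 -2.2 -4. ] Mz [-0.51 -0.21  0.1 ] op 0.18 ff 45.0
t 12.2 pos [0.5707 0.0654 0.1294] yaz -1.218 zax [ 0. -0. -1.] q7 -0.87 F [ 2.1 -3.9 -4.7] Mz [-0.65 -0.34 -0.14] op 0.18 ff 45.0
t 12.5 pos [0.5707 0.0654 0.1294] yaz -1.278 zax [ 0.    -0.001 -1.   ] q7 -0.91 F [ 3.  -3.9 -6.1] Mz [-0.77 -0.37 -0.18] op 0.177 ff 45.0
t 12.8 pos [0.5707 0.0653 0.1294] yaz -1.338 zax [ 0.    -0.001 -1.   ] q7 -0.95 F [ 2.8 -3.7 -6.1] Mz [-0.94 -0.43  0.03] op 0.178 ff 45.0
```

The manual's scale: shifts go in units of 5 mm and turns go in units of 0.1 rad. Converting my numbers, 0.08 rad is 0.8.

```bash
S(){ python3 -c "
from plant import r
from h import *
st(r)"; }
echo '{"finger_gap":[0.1,0.1,0.1],"tx":[0,0,0],"ty":[0,0,0],"tz":[0,0,0],"wx":[0,0,0],"wy":[0,0,0],"wz":[0.4,0.8,0.8]}' | python3 steer.py >/dev/null;S
echo '{"finger_gap":[0.1,0.1,0.1],"tx":[0,0,0],"ty":[0,0,0],"tz":[0,0,0],"wx":[0,0,0],"wy":[0,0,0],"wz":[0.4,0.8,0.8]}' | python3 steer.py >/dev/null;S
echo '{"finger_gap":[0.1,0.1,0.1],"tx":[0,0,0],"ty":[0,0,0],"tz":[0,0,0],"wx":[0,0,0],"wy":[0,0,0],"wz":[0.3,0.6,0.6]}' | python3 steer.py >/dev/null;S
echo '{"finger_gap":[0.1,0.1,0.1],"tx":[0,0,0],"ty":[0,0,0],"tz":[0,0,0],"wx":[0,0,0],"wy":[0,0,0],"wz":[0.3,0.6,0.6]}' | python3 steer.py >/dev/null;S
echo '{"finger_gap":[0.1,0.1,0.1,0.1],"tx":[0,0,0,0],"ty":[0,0,0,0],"tz":[0,0,0,0],"wx":[0,0,0,0],"wy":[0,0,0,0],"wz":[0.3,0.6,0.6,0.6]}' | python3 steer.py >/dev/null;S
```

```text
t 13.1 pos [0.5707 0.0653 0.1294] yaz -1.417 zax [ 0.    -0.001 -1.   ] q7 -1.0 F [ 2.6 -4.3 -5.3] Mz [-0.92 -0.45  0.18] op 0.174 ff 45.0
t 13.4 pos [0.5707 0.0652 0.1294] yaz -1.498 zax [ 0.    -0.001 -1.   ] q7 -1.06 F [ 2.1 -5.  -5.8] Mz [-0.98 -0.37  0.11] op 0.177 ff 45.0
t 13.7 pos [0.5707 0.0652 0.1294] yaz -1.559 zax [ 0.    -0.001 -1.   ] q7 -1.1 F [ 3.5 -4.8 -5.6] Mz [-0.93 -0.42 -0.18] op 0.18 ff 45.0
t 14.0 pos [0.5707 0.0651 0.1294] yaz -1.619 zax [ 0.    -0.001 -1.   ] q7 -1.14 F [ 2.2 -5.9 -6.7] Mz [-0.89 -0.42 -0.19] op 0.176 ff 45.0
t 14.4 pos [0.5708 0.0651 0.1294] yaz -1.678 zax [ 0.001 -0.001 -1.   ] q7 -1.19 F [ 2.7 -5.4 -5.6] Mz [-0.92 -0.39 -0.06] op 0.177 ff 45.0
```

In the tool's units: 0.012 rad is 0.12.

```bash
echo '{"finger_gap":[0.1,0.1,0.1,0.1,0.1],"tx":[0,0,0,0,0],"ty":[0,0,0,0,0],"tz":[0,0,0,0,0],"wx":[0,0,0,0,0],"wy":[0,0,0,0,0],"wz":[0.12,0.12,0.12,0.12,0.12]}' | python3 steer.py >/dev/null;python3 -c "
from plant import r
from h import *
st(r); print(r.finish_job())"
```

```text
t 14.9 pos [0.5708 0.0651 0.1294] yaz -1.689 zax [ 0.001 -0.001 -1.   ] q7 -1.19 F [ 3.4 -5.5 -6.6] Mz [-0.99 -0.44 -0.04] op 0.176 ff 45.0
the job is handed in; nothing more can be done
None
```

I turned the collar to the locked mark first, then turned the knob clockwise three clicks by feel, and handed the job in at 14.9 s with the gripper still holding it in the third stop. By the camera measurements the lug is within about 0.02 rad of the pip, though the pip was hidden under the lug so I could not see them line up; no verdict came back.

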